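# Open the ratchet rack beside the first-aid box

### The job

Make room in the ratchet rack beside the first-aid box: press the round release button on the sliding jaw all the way down, where it stays by itself, and only then push the jaw fully back along its bar, against the block at the end. Work by touch alone, gripping and lifting nothing, leave the first-aid box and everything else on the table where it is, and finish clear of everything.

Things in the scene. Friction and masses are not known exactly. Their poses are not given: they have to be found in the camera images.
- rack: Ratchet rack fixed on the table; origin on the table, mid-base, z up. Base plate 150 (x) x 350 (y) x 4 mm; toothed bar along rack y, centre at rack x +78 mm, 22 mm wide, top 47 mm up; two upright wooden jaw plates stand out from it to rack -x. Fixed jaw at the -y end (inner face y -150 mm, 110 mm tall). The sliding jaw opens to rack +y until its carriage meets the end block there (56 mm tall).
- jaw (a joint): Sliding jaw's place along the bar in m: grows as it is pushed back (rack +y); 0.13 is fully back, against the end block. Its face is at rack y = -45 mm + this value. Until the release is pressed down the ratchet holds it (up to 6 mm of play between teeth); then it slides with about 3 N (more when pushed fast) and stays where it is left.
- jaw_face (a point): Point on the sliding jaw's flat face that looks at the fixed jaw (rack -y), 90 mm above the table, rack x -12 mm; push here to rack +y. The wooden plate is 10 mm thick, spans rack x -80 to +62 mm and 6 to 110 mm above the table, 51 mm higher than the first-aid box. Behind it a grey carriage rides the bar, reaching 80 mm back from the face, 36 mm wide, top 60 mm up.
- release (a joint): Travel of the ratchet release in m: 0 up (ratchet holds), grows as it is pressed down, 0.008 fully down. It resists with 3 to 5 N, a stiff slide without a return spring: it stays where it is put. The ratchet lets go only over the last 2 mm, so press it right down to its stop.
- release_top (a point): Centre of the top of the ratchet release: a round black push button, 26 mm across, pressed straight down, on the carriage over the bar, 55 mm behind the jaw's face (rack +y). Its top is 76 mm above the table when up, 68 mm when down (8 mm above the carriage). It travels with the jaw.
- firstaid_box: White plastic first-aid box, 112 mm (rack x) x 86 mm (rack y) x 55 mm tall, standing loose on the rack's base plate (top 59 mm above the table) next to the fixed jaw; origin under its centre.
- tweezers_tin: Bystander: flat closed steel tin, 52 x 102 x 20 mm high, lying near the rack; origin under its centre.
- thermometer_case: Bystander: slim glass-topped case, 24 x 150 x 18 mm high, lying near the rack; origin under its centre.
- flashlight: Bystander: orange flashlight lying on its side with a small metal toggle, about 52 x 160 mm, 52 mm high; origin under its middle.
- pill_jar: Bystander: small capped jar, 48 mm across, 75 mm tall, standing; origin under its centre.
- tape_roll: Bystander: roll of tape lying flat, 70 mm across, 25 mm high; origin under its centre.
- mug: Bystander: blue mug, 80 mm across, 90 mm tall; origin under its centre.
Things that resemble listed ones, but are neither listed nor needed, are in the scene too. Several things look just like the firstaid_box: the one meant starts farthest from the robot's base.

How it is judged:
By the outcome, as a careful person would: the job done as asked, in the order asked, and still so for the second after the job is handed in, with the robot touching nothing.
It also fails if it takes over 42 s, if anything falls off the work surface, if the arm or the gripper's body presses on something with over 40 N, if the wrist force passes 120 N, or if a joint passes its speed limit or range.

### The arm

A 7-joint arm with a two-finger parallel gripper is mounted at the origin on the work surface. World frame = base frame: x ahead of the robot, y to its left, z up, the work surface at z = 0. Lengths are in m, angles in rad, forces in N, time in s.
With the tool pointing down it reaches from about 0.4 to 0.9 m from the base axis. Payload 5.5 kg.
Tool frame: the origin (TCP) lies midway between the tips of the shut fingers; the grasp point (between the pads) lies ctrl.tcp_to_grasp behind it (ctrl.tcp_to_grasp is the distance from the TCP to the grasp point, in m); z points along the fingers, y is the direction in which the jaws open and shut (so a half turn about z gives the same grasp; the last joint's range is limited). The gripper opens to 92 mm and grips with 3 to 60 N. Pads are 19 mm wide; open, the fingers measure 130 mm over their backs; the gripper's body (75 mm by 190 mm) begins 47 mm behind the grasp point.
Start: joints at [-0.963, 0.501, -0.427, 1.55, 0.221, 1.138, -0.21], TCP at [0.22, 0.612, 0.227] pointing down, gripper open.
Joint ranges: [-2.88, 2.88], [-0.31, 2.03], [-1.54, 1.56], [0.2, 2.42], [-1.41, 4.55], [0.19, 2.02], [-2.57, 2.57]. Speed limits (rad/s): [2.57, 2.57, 3.14, 3.14, 3.14, 3.14, 3.14].

### API

Orientations are given as [roll, pitch, yaw] about the fixed x, y, z axes, in that order (R = Rz(yaw) Ry(pitch) Rx(roll)).
In Python, from plant import get_state, imaging, ctrl gives the robot as it stands. The module is installed in compiled form; this text tells all that it offers.
- The arm moves only by the shell command python3 -m pendant 'ROWS' [FORCE]. ROWS is JSON, a list of rows, each an object of numbers: "hand": the gripper's target within -1 to 1 (fully open at 1, half-way at 0, shut at -1); "dx", "dy", "dz": the shift along the tool's x, y, z in cm; "roll": the turn about the tool's z in degrees. In form: [{"hand": .., "dx": .., "dy": .., "dz": .., "roll": ..}, ...]. A call has 1 to 20 rows; each row is the pose to reach, as a shift and turn from the pose commanded when the call began, along the tool's axes at that moment; what a row does not reach only later rows make up. A row lasts 1/12 s, in which the tool goes at most 41.7 mm and 7.16 degrees, less where a joint would pass 70% of its speed; a pose out of reach is approached as far as the arm can. A call with a gripper value outside its range is refused whole. The fingers move at their own pace and stop on an object; FORCE is the grip in N (left out, the last holds). Time passes only in rows, so rows that repeat a pose let the fingers close. It gives the time, the measured TCP pose, the force and the opening at its end, in the units of the state.
- get_state(): the state, without advancing time (a new reading comes with each control period).
- imaging.read_camera(name): name is "scene" or "top" or "wrist"; returns the picture (400x640x3 uint8, red, green, blue); there is no depth.
- imaging.camera_info(name): a dict with "K" (3x3 intrinsics, pixels), "camera_from_world" (4x4, takes a point from world to camera coordinates). Camera axes: x right, y down, z forward; pixel columns grow to the right and rows downward; lengths in m; the calibration is good to about 2 mm. A picture is of the moment at which its call begins: read the wrist's pose just before it. camera_info takes no time and is no camera call; for the wrist camera it gives the pose at the moment of the call.
- ctrl.job_done(): hands the job in, once; it reports no verdict.
The state is a dict: "time_s": time; "joints": joint angles; "qd": joint speeds; "joint_efforts": joint torques, N m; "eef_pos": TCP position; "ee_rot": TCP orientation; "contact_force": force on the tool from outside, world axes, zero at the start; "ft_torque": the same for the moment, N m; "width": finger opening in m.
Only numpy, scipy, OpenCV 4.12 (cv2) and the standard library are available. Lean on these libraries where they do the work, as an engineer would, in place of code of your own. Each camera call takes 0.05 s, during which the arm holds its last target. There are 200 camera calls.

## Working session

There is one attempt and no reset: what is moved stays moved. The work goes in short steps, Python scripts to look and compute and a shell command to move; the robot and the scene stay as the last step left them, time stands still between calls to the robot, and variables do not carry over. Pictures are saved under pics/ and viewed, about 8 in all and at most 12, crops included, and the job is handed in when it is done.

```bash
mkdir -p pics
python3 - <<'E'
from plant import get_state, imaging, ctrl
import cv2
s=get_state();print({k:s[k] for k in('time_s','eef_pos','ee_rot','contact_force','width')},ctrl.tcp_to_grasp)
for n in('scene','top'):
    cv2.imwrite(f'pics/{n}0.png',imaging.read_camera(n)[:,:,::-1]);i=imaging.camera_info(n);print(n,i['K'],i['camera_from_world'])
E
```

```text
{'time_s': 0.0, 'eef_pos': array([0.21951119, 0.6110672 , 0.22566313]), 'ee_rot': array([-3.13962815e+00, -6.84908323e-05,  2.79684725e+00]), 'contact_force': array([-0.59988076, -0.26268046,  0.32213093]), 'width': 0.09169644908872472} 0.0188
scene [[421.57451457   0.         316.56518361]
 [  0.         421.57451457 192.7574939 ]
 [  0.           0.           1.        ]] [[-0.22541658  0.97425555  0.00367258  0.18142324]
 [ 0.70976046  0.16679949 -0.68441071 -0.31980105]
 [-0.66740352 -0.15167087 -0.72908744  1.36502976]
 [ 0.          0.          0.          1.        ]]
top [[515.56909655   0.         326.93731806]
 [  0.         515.56909655 199.50902095]
 [  0.           0.           1.        ]] [[ 0.00534559 -0.99988596  0.01412404 -0.0762622 ]
 [-0.99019393 -0.00726445 -0.13951061  0.555248  ]
 [ 0.13959731 -0.01323977 -0.99011984  1.21871107]
 [ 0.          0.          0.          1.        ]]
```

View pics/top0.png

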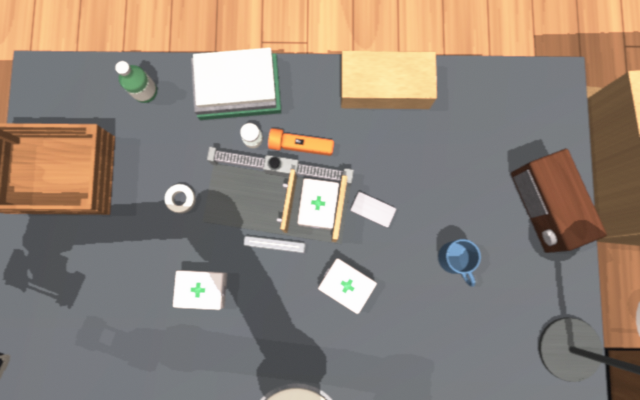

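View pics/scene0.png

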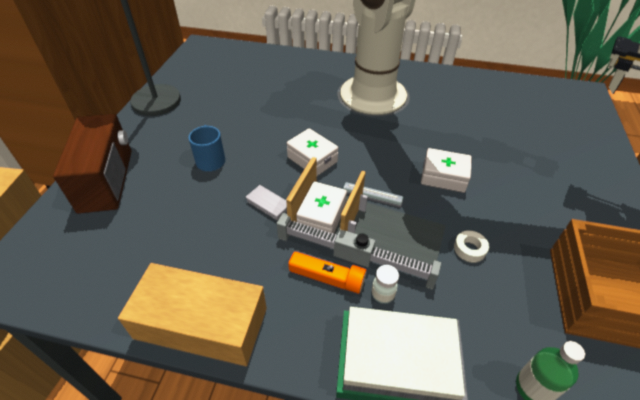

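The top view shows the rack at about (210–350, 150–240), with the button near (274,163) and the fixed jaw near (340,207). There are three white boxes, at (318,203), (347,286) and (199,290). The one at (318,203) is highest in the image, so farthest from the base, and it stands in the rack, so it is the one meant. I'll confirm this in an enlarged crop.

Run:
```python
import cv2
a=cv2.imread('pics/top0.png')[110:260,190:390]
cv2.imwrite('pics/c1.png',cv2.resize(a,None,fx=4,fy=4,interpolation=cv2.INTER_CUBIC))
```

```text
(no output)
```

View pics/c1.png

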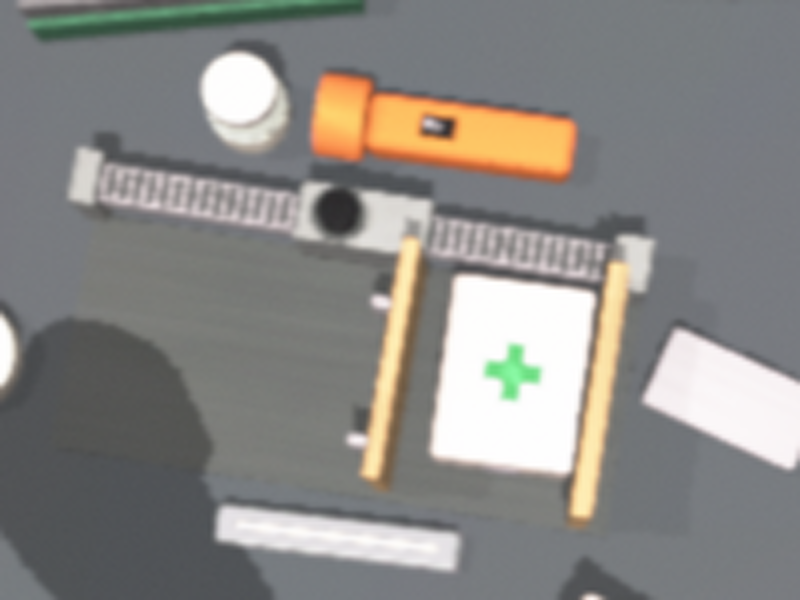

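The crop confirms it. The box at (318,203) stands between the two jaws, with the button on the carriage at (274.5,162). Now I'll fit the rack pose.

```bash
cat > h.py <<'E'
import numpy as np
from plant import imaging,get_state
def ray(n,u,v,z,info=None):
    i=info or imaging.camera_info(n);K=np.array(i['K']);T=np.array(i['camera_from_world'])
    d=T[:3,:3].T@np.linalg.solve(K,[u,v,1]);c=-T[:3,:3].T@T[:3,3]
    return c+d*(z-c[2])/d[2]
E
python3 - <<'E'
from h import *
from scipy.optimize import least_squares
c=lambda x,y,z:ray('top',190+(x+.5)/4-.5,110+(y+.5)/4-.5,z)
P={'btn':c(337,208,.076),'jt':c(412,238,.11),'jb':c(374,480,.11),'ft':c(618,263,.11),'fb':c(580,522,.11),'end':c(87,175,.056),'box':c(512,373,.059),'box_l':c(442,365,.059),'flash':c(440,128,.05),'jar':c(238,88,.075)}
M={'btn':(.078,lambda j:.01+j),'jt':(.062,lambda j:-.04+j),'jb':(-.08,lambda j:-.04+j),'ft':(.062,lambda j:-.155),'fb':(-.08,lambda j:-.155)}
def f(p):
    x,y,a,j=p;R=np.array([[np.cos(a),-np.sin(a)],[np.sin(a),np.cos(a)]])
    return np.concatenate([R@[M[k][0],M[k][1](j)]+[x,y]-P[k][:2] for k in M])
r=least_squares(f,[.55,0,0,0.02]);x,y,a,j=r.x;print(r.x,np.degrees(a),r.fun.round(4))
R=np.array([[np.cos(a),-np.sin(a)],[np.sin(a),np.cos(a)]])
for k in P:print(k,P[k].round(4),'rack',(R.T@(P[k][:2]-[x,y])).round(4))
E
```

```text
[ 0.56017388  0.05125348 -0.14941571  0.00525208] -8.560889403077592 [-0.0015 -0.0003 -0.     -0.0005  0.0002  0.001  -0.0042  0.0001  0.0055
 -0.0003]
btn [0.6411 0.0551 0.076 ] rack [0.0794 0.0158]
jt [0.6164 0.0082 0.11  ] rack [ 0.062  -0.0342]
jb [0.4757 0.0278 0.11  ] rack [-0.0801 -0.0358]
ft [ 0.6026 -0.1114  0.11  ] rack [ 0.0661 -0.1545]
fb [ 0.4525 -0.0898  0.11  ] rack [-0.0855 -0.1555]
end [0.6646 0.209  0.056 ] rack [0.0798 0.1716]
box [ 0.5446 -0.0502  0.059 ] rack [-0.0003 -0.1026]
box_l [ 0.5492 -0.0082  0.059 ] rack [-0.002  -0.0604]
flash [ 0.6974 -0.0047  0.05  ] rack [ 0.144  -0.0349]
jar [0.7146 0.1162 0.075 ] rack [0.143  0.0872]
```

```bash
python3 -m pendant '[{"hand":-1,"dx":-2,"dy":-1.3,"dz":0,"roll":-1},{"hand":-1,"dx":-5,"dy":-3.3,"dz":0,"roll":-2},{"hand":-1,"dx":-8,"dy":-5.2,"dz":0,"roll":-3},{"hand":-1,"dx":-11,"dy":-7.2,"dz":0,"roll":-4},{"hand":-1,"dx":-14,"dy":-9.1,"dz":0,"roll":-5},{"hand":-1,"dx":-17,"dy":-11.1,"dz":0,"roll":-6},{"hand":-1,"dx":-20,"dy":-13,"dz":0,"roll":-7},{"hand":-1,"dx":-23,"dy":-15,"dz":0,"roll":-8},{"hand":-1,"dx":-26,"dy":-17,"dz":0,"roll":-9},{"hand":-1,"dx":-29,"dy":-18.9,"dz":0,"roll":-10},{"hand":-1,"dx":-32,"dy":-20.9,"dz":0,"roll":-11},{"hand":-1,"dx":-35,"dy":-22.8,"dz":0,"roll":-11.2},{"hand":-1,"dx":-38,"dy":-24.8,"dz":0,"roll":-11.2},{"hand":-1,"dx":-41,"dy":-26.7,"dz":0,"roll":-11.2},{"hand":-1,"dx":-44,"dy":-28.7,"dz":0,"roll":-11.2},{"hand":-1,"dx":-47,"dy":-30.6,"dz":0,"roll":-11.2},{"hand":-1,"dx":-50,"dy":-32.6,"dz":0,"roll":-11.2},{"hand":-1,"dx":-53,"dy":-34.5,"dz":0,"roll":-11.2},{"hand":-1,"dx":-56,"dy":-36.5,"dz":0,"roll":-11.2},{"hand":-1,"dx":-58.4,"dy":-38.1,"dz":0,"roll":-11.2}]' 60
python3 -m pendant '[{"hand":-1,"dx":0,"dy":0,"dz":1.5,"roll":0},{"hand":-1,"dx":0,"dy":0,"dz":3.5,"roll":0},{"hand":-1,"dx":0,"dy":0,"dz":5.5,"roll":0},{"hand":-1,"dx":0,"dy":0,"dz":7.5,"roll":0},{"hand":-1,"dx":0,"dy":0,"dz":9,"roll":0},{"hand":-1,"dx":0,"dy":0,"dz":9.7,"roll":0},{"hand":-1,"dx":0,"dy":0,"dz":9.7,"roll":0},{"hand":-1,"dx":0,"dy":0,"dz":9.7,"roll":0},{"hand":-1,"dx":0,"dy":0,"dz":9.7,"roll":0}]'
python3 - <<'E'
from h import *
import cv2
s=get_state();print(s['eef_pos'],s['ee_rot'],s['contact_force'])
i=imaging.camera_info('wrist');a=imaging.read_camera('wrist');cv2.imwrite('pics/w1.png',a[:,:,::-1])
K=np.array(i['K']);T=np.array(i['camera_from_world'])
for p in([.6411,.0551,.076],list(s['eef_pos'])):
    q=K@(T[:3,:3]@p+T[:3,3]);print(q[:2]/q[2])
E
```

```text
time_s: 1.77
eef_pos: [0.6416, 0.0525, 0.2261]
ee_rot: [-3.14, -0.0, 2.99]
contact_force: [0.2, 0.1, -0.4]
width: 0.0001
time_s: 2.52
eef_pos: [0.6414, 0.056, 0.1308]
ee_rot: [3.141, 0.002, 2.992]
contact_force: [0.2, 0.3, -0.2]
width: 0.0008
[0.64136456 0.05601714 0.13083993] [3.14107123e+00 1.63811410e-03 2.99236183e+00] [ 0.17138271  0.2829581  -0.2185741 ]
[320.0550576  217.01829523]
[320.96894124 247.81755973]
```

View pics/w1.png

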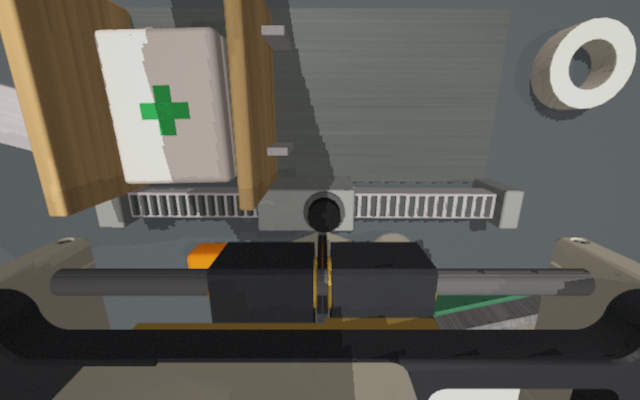

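The wrist view puts the button at (323,214), against (320,217) predicted, so it agrees to about 1–2 mm. Pressing now.

```bash
python3 -m pendant '[{"hand":-1,"dx":0,"dy":0,"dz":1.5,"roll":0},{"hand":-1,"dx":0,"dy":0,"dz":3,"roll":0},{"hand":-1,"dx":0,"dy":0,"dz":4,"roll":0},{"hand":-1,"dx":0,"dy":0,"dz":4.8,"roll":0},{"hand":-1,"dx":0,"dy":0,"dz":5.2,"roll":0},{"hand":-1,"dx":0,"dy":0,"dz":5.5,"roll":0},{"hand":-1,"dx":0,"dy":0,"dz":5.7,"roll":0},{"hand":-1,"dx":0,"dy":0,"dz":5.9,"roll":0},{"hand":-1,"dx":0,"dy":0,"dz":5.9,"roll":0}]'
python3 -m pendant '[{"hand":-1,"dx":0,"dy":0,"dz":0.15,"roll":0},{"hand":-1,"dx":0,"dy":0,"dz":0.3,"roll":0},{"hand":-1,"dx":0,"dy":0,"dz":0.4,"roll":0},{"hand":-1,"dx":0,"dy":0,"dz":0.5,"roll":0},{"hand":-1,"dx":0,"dy":0,"dz":0.5,"roll":0},{"hand":-1,"dx":0,"dy":0,"dz":0.5,"roll":0}]'
```

```text
time_s: 3.32
eef_pos: [0.6406, 0.0558, 0.0709]
ee_rot: [3.142, 0.0, 2.992]
contact_force: [0.4, 0.3, -0.1]
width: 0.0003
time_s: 3.82
eef_pos: [0.6411, 0.0559, 0.0679]
ee_rot: [3.142, 0.001, 2.992]
contact_force: [-5.9, -1.2, 15.4]
width: 0.0006
```

```bash
python3 -m pendant '[{"hand":-1,"dx":0,"dy":0,"dz":0.1,"roll":0},{"hand":-1,"dx":0,"dy":0,"dz":0.1,"roll":0},{"hand":-1,"dx":0,"dy":0,"dz":0.1,"roll":0}]'
python3 -m pendant '[{"hand":-1,"dx":0,"dy":0,"dz":-1,"roll":0},{"hand":-1,"dx":0,"dy":0,"dz":-3,"roll":0},{"hand":-1,"dx":0,"dy":0,"dz":-6,"roll":0},{"hand":-1,"dx":0,"dy":0,"dz":-8,"roll":0},{"hand":-1,"dx":0,"dy":0,"dz":-8.5,"roll":0},{"hand":-1,"dx":0,"dy":0,"dz":-8.5,"roll":0},{"hand":-1,"dx":0,"dy":0,"dz":-8.5,"roll":0}]'
python3 - <<'E'
from h import *
import cv2
s=get_state();print(s['eef_pos'],s['ee_rot'],s['contact_force'])
i=imaging.camera_info('wrist');a=imaging.read_camera('wrist');cv2.imwrite('pics/w2.png',a[:,:,::-1])
K=np.array(i['K']);T=np.array(i['camera_from_world'])
for p in([.6411,.0551,.076],[.6411,.0551,.068]):
    q=K@(T[:3,:3]@p+T[:3,3]);print(q[:2]/q[2])
E
```

```text
time_s: 4.07
eef_pos: [0.6412, 0.056, 0.0677]
ee_rot: [3.142, 0.002, 2.992]
contact_force: [-7.9, -1.2, 19.6]
width: 0.0004
time_s: 4.65
eef_pos: [0.6404, 0.0557, 0.1491]
ee_rot: [-3.142, -0.0, 2.992]
contact_force: [-0.2, -0.4, -0.2]
width: 0.0005
[0.64040437 0.05569016 0.14910883] [-3.14156232e+00 -2.33895177e-05  2.99223658e+00] [-0.2413738  -0.39245442 -0.23451267]
[320.78914647 210.96823292]
[320.84195155 208.10137275]
```

View pics/w2.png

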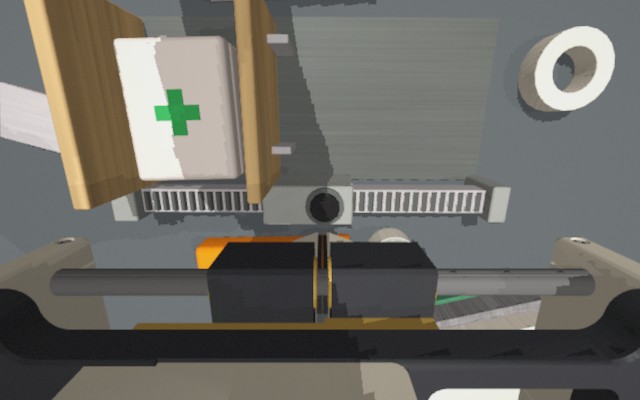

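The button now sits lower, at (325,207), and the arm measured its stop at z 0.068 with a 20 N reaction. Next I move over the plate and come down above the box, in front of the jaw face.

```bash
python3 -m pendant '[{"hand":-1,"dx":1.5,"dy":-1.5,"dz":0,"roll":0},{"hand":-1,"dx":3.5,"dy":-3.4,"dz":0,"roll":0},{"hand":-1,"dx":5.5,"dy":-5.3,"dz":0,"roll":0},{"hand":-1,"dx":7.5,"dy":-7.2,"dz":0,"roll":0},{"hand":-1,"dx":8.6,"dy":-8.3,"dz":0,"roll":0},{"hand":-1,"dx":9.1,"dy":-8.7,"dz":0,"roll":0},{"hand":-1,"dx":9.1,"dy":-8.7,"dz":0,"roll":0},{"hand":-1,"dx":9.1,"dy":-8.7,"dz":0,"roll":0}]'
python3 - <<'E'
from h import *
import cv2
print(get_state()['eef_pos'])
a=imaging.read_camera('scene')[130:310,230:470];cv2.imwrite('pics/s2.png',cv2.resize(a[:,:,::-1],None,fx=3,fy=3,interpolation=cv2.INTER_CUBIC))
E
```

```text
time_s: 5.37
eef_pos: [0.538, -0.0161, 0.1492]
ee_rot: [3.141, -0.0, 2.992]
contact_force: [-0.5, 0.3, 0.3]
width: 0.0003
[ 0.53795575 -0.01614021  0.14917484]
```

View pics/s2.png

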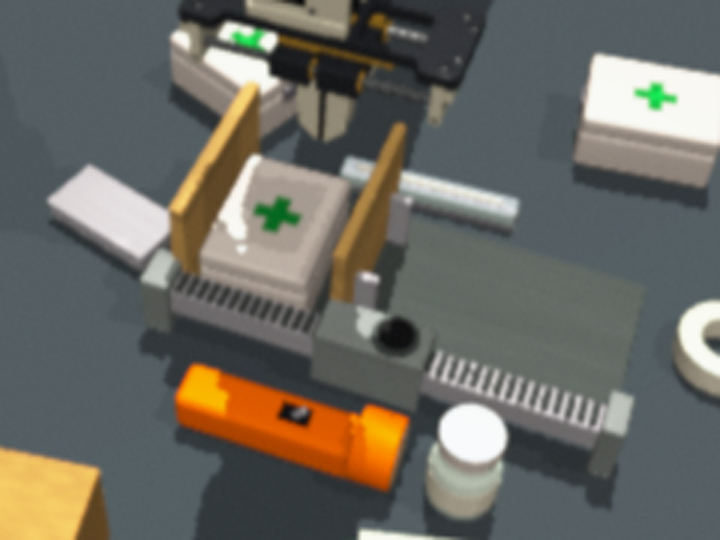

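The button at (398,335) is nearly flush, and the shut fingers hang between the two jaws at (325,125), above the box. Descending and touching the face.

```bash
python3 -m pendant '[{"hand":-1,"dx":0,"dy":0,"dz":1,"roll":0},{"hand":-1,"dx":0,"dy":0,"dz":2.5,"roll":0},{"hand":-1,"dx":0,"dy":0,"dz":4,"roll":0},{"hand":-1,"dx":0,"dy":0,"dz":5.3,"roll":0},{"hand":-1,"dx":0,"dy":0,"dz":6.2,"roll":0},{"hand":-1,"dx":0,"dy":0,"dz":6.5,"roll":0},{"hand":-1,"dx":0,"dy":0,"dz":6.5,"roll":0},{"hand":-1,"dx":0,"dy":0,"dz":6.5,"roll":0}]'
python3 -m pendant '[{"hand":-1,"dx":0,"dy":0.3,"dz":0,"roll":0},{"hand":-1,"dx":0,"dy":0.7,"dz":0,"roll":0},{"hand":-1,"dx":0,"dy":1.1,"dz":0,"roll":0},{"hand":-1,"dx":0,"dy":1.5,"dz":0,"roll":0},{"hand":-1,"dx":0,"dy":1.9,"dz":0,"roll":0},{"hand":-1,"dx":0,"dy":2.3,"dz":0,"roll":0},{"hand":-1,"dx":0,"dy":2.7,"dz":0,"roll":0},{"hand":-1,"dx":0,"dy":3.1,"dz":0,"roll":0},{"hand":-1,"dx":0,"dy":3.5,"dz":0,"roll":0}]'
```

```text
time_s: 6.08
eef_pos: [0.538, -0.0163, 0.0847]
ee_rot: [3.141, 0.0, 2.993]
contact_force: [0.6, -0.6, -0.1]
width: 0.0005
time_s: 6.83
eef_pos: [0.5432, 0.0179, 0.085]
ee_rot: [-3.141, 0.001, 2.992]
contact_force: [-0.1, -2.8, 2.8]
width: 0.0007
```

```bash
python3 -m pendant '[{"hand":-1,"dx":0,"dy":0.4,"dz":0,"roll":0},{"hand":-1,"dx":0,"dy":0.8,"dz":0,"roll":0},{"hand":-1,"dx":0,"dy":1.2,"dz":0,"roll":0},{"hand":-1,"dx":0,"dy":1.6,"dz":0,"roll":0},{"hand":-1,"dx":0,"dy":2,"dz":0,"roll":0},{"hand":-1,"dx":0,"dy":2.4,"dz":0,"roll":0},{"hand":-1,"dx":0,"dy":2.8,"dz":0,"roll":0},{"hand":-1,"dx":0,"dy":3.2,"dz":0,"roll":0},{"hand":-1,"dx":0,"dy":3.6,"dz":0,"roll":0},{"hand":-1,"dx":0,"dy":4,"dz":0,"roll":0},{"hand":-1,"dx":0,"dy":4.4,"dz":0,"roll":0},{"hand":-1,"dx":0,"dy":4.8,"dz":0,"roll":0},{"hand":-1,"dx":0,"dy":5.2,"dz":0,"roll":0},{"hand":-1,"dx":0,"dy":5.6,"dz":0,"roll":0},{"hand":-1,"dx":0,"dy":6,"dz":0,"roll":0},{"hand":-1,"dx":0,"dy":6.4,"dz":0,"roll":0},{"hand":-1,"dx":0,"dy":6.8,"dz":0,"roll":0},{"hand":-1,"dx":0,"dy":7.2,"dz":0,"roll":0},{"hand":-1,"dx":0,"dy":7.6,"dz":0,"roll":0},{"hand":-1,"dx":0,"dy":8,"dz":0,"roll":0}]'
python3 -m pendant '[{"hand":-1,"dx":0,"dy":0.3,"dz":0,"roll":0},{"hand":-1,"dx":0,"dy":0.6,"dz":0,"roll":0},{"hand":-1,"dx":0,"dy":0.9,"dz":0,"roll":0},{"hand":-1,"dx":0,"dy":1.2,"dz":0,"roll":0},{"hand":-1,"dx":0,"dy":1.5,"dz":0,"roll":0}]'
```

```text
time_s: 8.5
eef_pos: [0.5547, 0.0974, 0.0847]
ee_rot: [-3.142, -0.0, 2.992]
contact_force: [2.3, -3.0, -0.1]
width: 0.0004
time_s: 8.92
eef_pos: [0.5568, 0.112, 0.0846]
ee_rot: [-3.141, -0.0, 2.992]
contact_force: [2.1, -3.3, 0.8]
width: 0.0007
```

```bash
python3 -m pendant '[{"hand":-1,"dx":0,"dy":0.2,"dz":0,"roll":0},{"hand":-1,"dx":0,"dy":0.4,"dz":0,"roll":0},{"hand":-1,"dx":0,"dy":0.6,"dz":0,"roll":0},{"hand":-1,"dx":0,"dy":0.6,"dz":0,"roll":0}]'
python3 -m pendant '[{"hand":-1,"dx":0,"dy":0.2,"dz":0,"roll":0},{"hand":-1,"dx":0,"dy":0.4,"dz":0,"roll":0},{"hand":-1,"dx":0,"dy":0.4,"dz":0,"roll":0}]'
python3 -m pendant '[{"hand":-1,"dx":0,"dy":0.2,"dz":0,"roll":0},{"hand":-1,"dx":0,"dy":0.3,"dz":0,"roll":0},{"hand":-1,"dx":0,"dy":0.3,"dz":0,"roll":0}]'
```

```text
time_s: 9.25
eef_pos: [0.5577, 0.1185, 0.0847]
ee_rot: [3.141, -0.0, 2.993]
contact_force: [0.2, -1.0, -0.0]
width: 0.0004
time_s: 9.5
eef_pos: [0.5582, 0.1221, 0.0846]
ee_rot: [3.142, -0.0, 2.993]
contact_force: [0.0, -2.5, -0.1]
width: 0.0007
time_s: 9.75
eef_pos: [0.5582, 0.1222, 0.0846]
ee_rot: [-3.138, -0.001, 2.991]
contact_force: [-2.0, -7.8, 3.2]
width: 0.0005
```

The arm has stopped moving and the force is rising, so the carriage is at the end block. I'll give one small confirming push, then back off, rise and move away.

```bash
python3 -m pendant '[{"hand":-1,"dx":0,"dy":0.1,"dz":0,"roll":0},{"hand":-1,"dx":0,"dy":0.2,"dz":0,"roll":0},{"hand":-1,"dx":0,"dy":0.2,"dz":0,"roll":0},{"hand":-1,"dx":0,"dy":0.2,"dz":0,"roll":0}]'
python3 -m pendant '[{"hand":-1,"dx":0,"dy":-0.5,"dz":0,"roll":0},{"hand":-1,"dx":0,"dy":-1.5,"dz":0,"roll":0},{"hand":-1,"dx":0,"dy":-2.5,"dz":0,"roll":0},{"hand":-1,"dx":0,"dy":-3,"dz":0,"roll":0},{"hand":-1,"dx":0,"dy":-3,"dz":-2,"roll":0},{"hand":-1,"dx":0,"dy":-3,"dz":-5,"roll":0},{"hand":-1,"dx":0,"dy":-3,"dz":-8,"roll":0},{"hand":-1,"dx":0,"dy":-3,"dz":-11,"roll":0},{"hand":-1,"dx":2,"dy":-3,"dz":-13,"roll":0},{"hand":-1,"dx":4,"dy":-3,"dz":-14,"roll":0},{"hand":-1,"dx":7,"dy":-3,"dz":-14,"roll":0},{"hand":-1,"dx":9,"dy":-3,"dz":-14,"roll":0},{"hand":-1,"dx":10,"dy":-3,"dz":-14,"roll":0},{"hand":-1,"dx":10,"dy":-3,"dz":-14,"roll":0},{"hand":-1,"dx":10,"dy":-3,"dz":-14,"roll":0}]'
python3 - <<'E'
from h import *
import cv2
print(get_state()['contact_force'])
a=imaging.read_camera('scene')[130:310,230:470];cv2.imwrite('pics/s3.png',cv2.resize(a[:,:,::-1],None,fx=3,fy=3,interpolation=cv2.INTER_CUBIC))
E
```

```text
time_s: 10.08
eef_pos: [0.5582, 0.1223, 0.0847]
ee_rot: [-3.136, -0.002, 2.989]
contact_force: [-2.0, -11.5, 7.5]
width: 0.0005
time_s: 11.33
eef_pos: [0.4565, 0.1118, 0.225]
ee_rot: [3.141, 0.001, 2.992]
contact_force: [0.8, -0.1, -0.2]
width: 0.0003
[ 0.76122758 -0.12672451 -0.20587833]
```

View pics/s3.png

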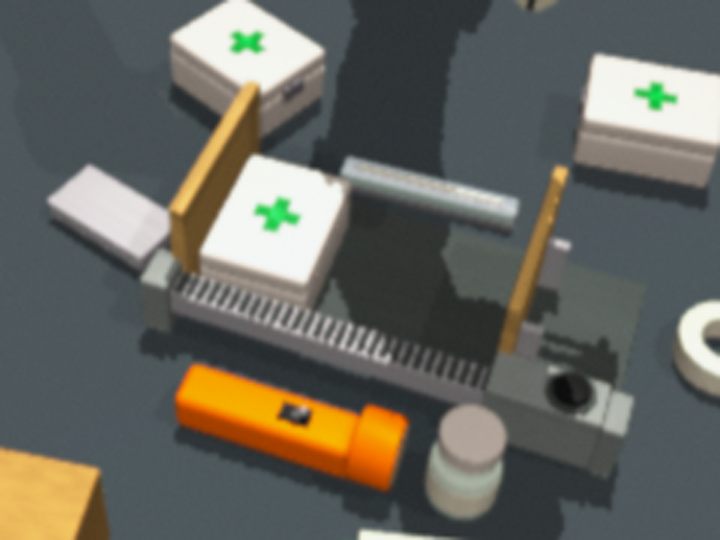

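The carriage is against the end block at (610,420), the button at (570,390) is down, and the box and bystanders haven't moved. The gripper is clear, so I'm handing in.

```bash
python3 -c "
from plant import ctrl
ctrl.job_done()"
```

```text
the job is handed in; nothing more can be done
```

I pressed the release button to its stop and then pushed the jaw fully back against the end block. The job is handed in, at about 11.4 s of the 42 s allowed.

- **Button:** it stopped at z ≈ 0.068 m with about 20 N of reaction, and it still looked down in later pictures.
- **Jaw:** it slid at about 3 N with the shut fingertips on its face, above the box. At the end it stopped moving while the force rose to about 11 N sideways.
- **Final picture:** the carriage is against the end block. The first-aid box and the neighbouring things in that crop are where they started; I didn't re-picture the mug or the rest of the table.
- **Clearance:** the gripper finished about 0.22 m up with under 1 N measured, touching nothing.

No check failed. The rack fit left up to about 5 mm error at the ends of the fixed jaw and about 1–2 mm elsewhere, which did not affect the job.

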